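# Lock the flask's bay with the sliding stop

## Task

With a fingertip, push the orange-tabbed stop along the rail on the front of the tea baskets, towards the blue clip in front of the steel flask, until it clicks home in the blue clip's notch, and leave it there with nothing touching it. Do not push it on past the blue notch or run it into the white clip's notch, do not pull up its red spring pin, and leave the flask, mug, bowl and spoon where they are.

Things in the scene. Friction and masses are not known exactly. Their poses are not given: they have to be found in the camera images.
- basket: Two stacked plastic baskets, lower blue, upper white, 260 (x) by 400 (y) mm, fixed; origin: centre of the underside, on the table. An aluminium rail, 24 mm wide and 400 mm long, runs along its y axis in front of the baskets (robot side) at x = -145 mm, rail top 135 mm above the table. The upper tier's floor is at 80 mm, its side and rear walls reach 125 mm.
- stop_tab (a point): Centre of the stop's orange upright tab, 36 (x, across the rail) by 12 (y, along it) by 62 mm high; 58 mm above the rail's top, turned like the basket. Its y is the stop's centre along the rail. Push on the tab's faces that look along the rail. The grey carriage below is 46 (x) by 34 (y) mm, its top 30 mm under this point. Slides along y only (friction 1 N plus 12 N per m/s); cannot be lifted.
- stop (a joint): Position of the stop along the rail, m: 0 at the middle of the rail, positive towards the basket's +y, end stops at -0.15 and +0.15. It starts somewhere near the middle, between the two clips.
- pin (a joint): Lift (m) of the red spring pin, 11 mm across, on the robot side of the carriage, 30 mm from the rail's centre line, its top 34 mm above the rail when down. 0 when down, about 0.004 on top of a ridge; pressed down by about 4 N. It rises by itself as the stop is pushed over a ridge, and must not be pulled up over 8 mm.
- blue_notch (a point): Centre of the blue clip's notch, on the rail's top, turned like the basket: between two 4 mm high steel ridges 8.3 mm either side along the rail. Blue pads with a black line flank the rail. On either side of the stop's start; the flask is behind it. Home: stop's centre level with it (1 mm play). A ridge takes about 7 N to climb; within 4 mm of home the spring pulls the stop in.
- white_notch (a point): Centre of the notch of the white clip, made like the blue one, on the other side of the stop's start; not wanted. The enamel mug stands behind it.
- flask_center (a point): Steel flask with black screw-top lid, 68 mm across, 190 mm tall, standing loose on the upper tier about 105 mm beyond the rail behind the blue clip; point at half its height.
- mug_center (a point): White enamel mug, 76 mm across, 80 mm tall, handle to the rear, loose on the upper tier about 105 mm beyond the rail behind the white clip; point at half its height.
- bowl_center (a point): Small green glass bowl turned upside down, 84 mm across, 45 mm tall, loose on the upper tier; point at half its height.
- spoon_grip (a point): Handle of a wooden spoon about 200 mm long, lying along the rear of the upper tier.
Things that resemble listed ones, but are neither listed nor needed, are in the scene too. Of the things shaped like the part that bears mug_center, the white one is meant. There is more than one size of the part that bears bowl_center; the job needs the larger.

How it is judged:
By the outcome, as a careful person would: the job done as asked, in the order asked, and still so for the second after the job is handed in, with the robot touching nothing.
It also fails if it takes over 40 s, if anything falls off the work surface, if the arm or the gripper's body presses on something with over 40 N, if the wrist force passes 120 N, or if a joint passes its speed limit or range.

## Robot

A 6-joint arm with a two-finger parallel gripper is mounted at the origin on the work surface. World frame = base frame: x ahead of the robot, y to its left, z up, the work surface at z = 0. Lengths are in mm, angles in rad, forces in N, time in s.
With the tool pointing down it reaches from about 375 to 975 mm from the base axis. Payload 3.8 kg.
Tool frame: the origin (TCP) lies on the centre line of the jaws, within the pads' length; the fingertips stand 22 mm ahead of it and the grasp point (between the pads) lies 3 mm ahead of it; z points along the fingers, y is the line along which they close (so a half turn about z gives the same grasp; the last joint's range is limited). The gripper opens to 85 mm and grips with 20 to 120 N. Pads are 22 mm wide; open, the fingers measure 114 mm over their backs; the gripper's body (76 mm by 85 mm) begins 54 mm behind the grasp point. The pads swing forward as they close: fully open they stand 13 mm farther back than shut.
Start: joints at [-1.206, 0.264, 1.604, -0, 1.274, -0.037], TCP at [263.97, -621.239, 253.28] pointing down, gripper open.
Joint ranges: [-2.63, 2.63], [-0.94, 2.18], [0.31, 2.57], [-1.31, 4.45], [0, 2.66], [-2.55, 2.55]. Speed limits (rad/s): [2.57, 2.57, 3.14, 3.14, 3.14, 3.14].

## Interface

Orientations are given as [roll, pitch, yaw] about the fixed x, y, z axes, in that order (R = Rz(yaw) Ry(pitch) Rx(roll)).
In Python, from station import manip gives the robot as it stands.
- The arm moves only by the shell command python3 -m inch 'ROWS'. ROWS is text: rows parted by semicolons, each of 7 numbers parted by spaces: the opening in per cent of the stroke, from 0 (shut) to 100 (fully open), then the shift along the tool's x, y, z normalised to -1 to 1, where 1 is 1 m, then the turn, a rotation vector about the tool's x, y, z normalised to -1 to 1, where 1 is 90 degrees. A call has exactly 8 rows; each row is the pose to reach, as a shift and turn from the pose commanded when the call began, along the tool's axes at that moment; what a row does not reach only later rows make up. A row lasts 1/8 s, in which the tool goes at most 62.5 mm and 10.7 degrees, less where a joint would pass 70% of its speed; a pose out of reach is approached as far as the arm can. A call with a number of a shift or a turn outside -1 to 1 is refused whole. A call with a gripper value outside its range is refused whole. The fingers move at their own pace and stop on an object; the grip force is fixed at half the most. Time passes only in rows, so rows that repeat a pose let the fingers close, or fill a call up. It gives the time, the measured TCP pose, the force, the opening and the grip force at its end, in the units of the state.
- manip.get_obs(): the state, without advancing time (a new reading comes with each control period).
- manip.snapshot(name): name is "scene" or "top"; returns a dict with "img" (384x512x3 uint8, red, green, blue), "fovy" (degrees; the focal length in pixels is half the picture's height over the tangent of half this angle, whatever the lens; pixels are square), "cx", "cy" (the principal point, pixels), "dist" ([k1, k2, p1, p2, k3] as OpenCV has them; the pictures are not rectified), "view" (4x4, takes a point from world to camera coordinates). Camera axes: x right, y up, looking along -z (the intrinsics and any distortion apply to the point x, -y, -z); pixel columns grow to the right and rows downward; lengths in mm; the calibration is good to about 2 mm. A picture is of the moment at which its call begins. There is no depth.
- manip.hand_in(): hands the job in; it is judged then, once.
The state is a dict: "t": time; "q": joint angles; "dq": joint speeds; "effort": joint torques, N m; "ee_pos": TCP position; "tool_rot": TCP orientation; "ft_force": force on the tool from outside, world axes, zero at the start; "ft_torque": the same for the moment, N m; "width": finger opening in mm; "grasp_force": force on a finger pad.
Only numpy, scipy, OpenCV 4.12 (cv2) and the standard library are available. Lean on these libraries where they do the work, as an engineer would, in place of code of your own. Each camera call takes 0.05 s, during which the arm holds its last target. There are 200 camera calls.

## Working session

There is one attempt and no reset: what is moved stays moved. The work goes in short steps, Python scripts to look and compute and a shell command to move; the robot and the scene stay as the last step left them, time stands still between calls to the robot, and variables do not carry over. Pictures are saved under pics/ and viewed, at most 10 in all, crops included, and the job is handed in when it is done.

```bash
mkdir -p pics; cat > h.py <<'E'
import numpy as np,cv2
from station import manip
def snap(n,f=None):
    s=manip.snapshot(n)
    if f: np.savez('pics/'+f+'.npz',**{k:np.array(v) for k,v in s.items()}); cv2.imwrite('pics/'+f+'.png',s['img'][:,:,::-1])
    return s
def K(s):
    h=s['img'].shape[0]; f=h/2/np.tan(np.radians(float(s['fovy']))/2)
    return np.array([[f,0,float(s['cx'])],[0,f,float(s['cy'])],[0,0,1]])
def ray(s,uv):
    V=np.array(s['view']);R=V[:3,:3];t=V[:3,3]
    p=cv2.undistortPoints(np.array([[uv]],float),K(s),np.array(s['dist'],float))[0,0]
    return -R.T@t, R.T@np.array([p[0],-p[1],-1])
def atz(s,uv,z):
    o,d=ray(s,uv); return o+d*(z-o[2])/d[2]
def proj(s,P):
    V=np.array(s['view']);P=np.atleast_2d(P);c=P@V[:3,:3].T+V[:3,3]
    return cv2.projectPoints(c*[1,-1,-1],np.zeros(3),np.zeros(3),K(s),np.array(s['dist'],float))[0][:,0]
E
python3 - <<'E'
from h import *
for n in('scene','top'):
    s=snap(n,n+'1'); print(n,s['fovy'],np.round(ray(s,(256,192)),2))
o=manip.get_obs(); print(o['t'],o['ee_pos'],o['tool_rot'],o['ft_force'])
E
```

```text
scene 52.426680287410285 [[ 1.11662e+03 -1.70280e+02  7.30070e+02]
 [-6.80000e-01  1.10000e-01 -7.30000e-01]]
top 51.39577497331792 [[ 4.66880e+02 -7.89900e+01  1.00001e+03]
 [ 1.40000e-01 -1.00000e-02 -9.90000e-01]]
0.1 [ 263.7465096  -620.63961797  252.04118677] [-3.13946026e+00 -9.70303360e-05  4.01796210e-01] [ 0.19737419 -0.15155604  0.72132412]
```

View pics/scene1.png

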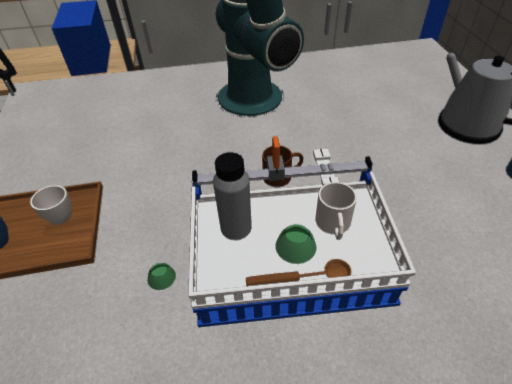

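View pics/top1.png

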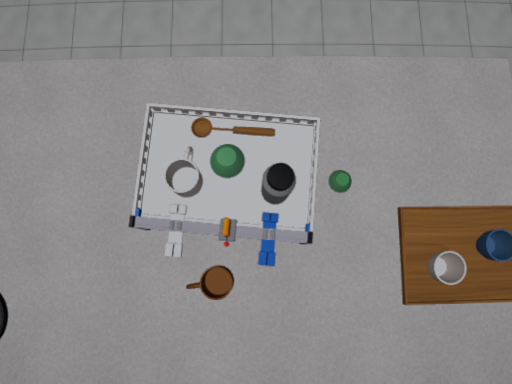

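The scene picture shows the baskets, with the flask, a white mug and the rail. In the top picture the stop's orange tab is at about (227,228), the blue clip at (269,238) in front of the flask (280,178), and the white clip at (176,230) in front of the white mug (185,180). There are also a brown mug (217,282), a second white mug on the tray (450,268), a large bowl (228,160) and a small one (340,181).

```bash
python3 - <<'E'
import cv2
i=cv2.imread('pics/top1.png')[195:300,125:325]
cv2.imwrite('pics/c1.png',cv2.resize(i,None,fx=4,fy=4,interpolation=cv2.INTER_CUBIC))
E
```

```text
(no output)
```

View pics/c1.png

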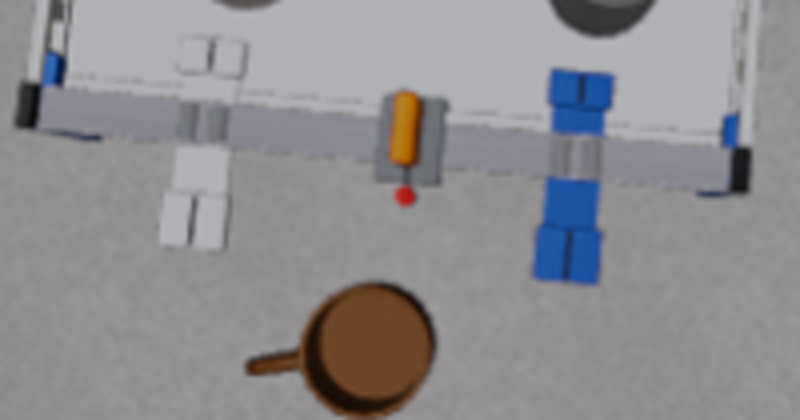

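Enlarged crop: the blue notch lies between ridges at crop (576,157), the white notch at (203,121), the grey carriage is centred at (412,139), the red pin is at (405,196) and the tab at (405,128). The wanted notch is the blue-padded one on the right, in front of the flask.

```bash
cat > m.py <<'E'
from h import *
s=dict(np.load('pics/top1.npz'))
c=lambda x,y:((x+.5)/4-.5+125,(y+.5)/4-.5+195)
A={}
for n,p,z in [('railLf',(42,127),135),('railLb',(42,88),135),('railRf',(728,192),135),('railRb',(732,150),135),('blue',(576,157),137),('white',(203,121),137),('carr',(412,139.5),163),('pin',(405,196),169),('tabtop',(405,98),224),('brownmug',(372,345),80)]:
    A[n]=atz(s,c(*p),z); print(n,A[n].round(1))
d=A['railRf']+A['railRb']-A['railLf']-A['railLb'];L=np.linalg.norm(d)/2;d/=2*L
n=np.array([-d[1],d[0],0]);print('L',L,'dir',d,'yaw of -y axis',np.arctan2(d[0],-d[1]))
m=(A['railLf']+A['railLb']+A['railRf']+A['railRb'])/4
for k in A: print(k,((A[k]-m)@d).round(1),((A[k]-m)@n).round(1))
m2=dict(np.load('pics/scene1.npz'))
# predicted tab box in top view from carriage
ctr=A['carr'];
P=[ctr+d*a+n*b+[0,0,60] for a in(-6,6) for b in(-18,18)]
q=proj(s,P);print(((q+.5-[125,195])*4).round(0))
E
python3 m.py
python3 - <<'E'
import cv2
i=cv2.imread('pics/scene1.png')[125:215,180:390]
cv2.imwrite('pics/c2.png',cv2.resize(i,None,fx=3.8,fy=3.8,interpolation=cv2.INTER_CUBIC))
E
```

```text
railLf [519.1 173.2 135. ]
railLb [540.4 173.9 135. ]
railRf [ 481.5 -198.6  135. ]
railRb [ 504.1 -201.4  135. ]
blue [ 501.  -116.9  137. ]
white [521.8  84.7 137. ]
carr [509.8 -30.1 163. ]
pin [480.3 -26.8 169. ]
tabtop [526.8 -30.2 224. ]
brownmug [398.   -2.5  80. ]
L 375.3638275703215 dir [-0.09846953 -0.99514007  0.        ] yaw of -y axis -0.09862935634617183
railLf -186.3 -10.5
railLb -189.1 10.5
railRf 187.4 -11.4
railRb 187.9 11.4
blue 104.1 -0.0
white -98.5 0.8
carr 16.9 0.2
pin 16.5 -29.5
tabtop 15.4 17.1
brownmug 0.5 -113.7
[[389. 170.]
 [397.  96.]
 [414. 172.]
 [421.  98.]]
```

View pics/c2.png

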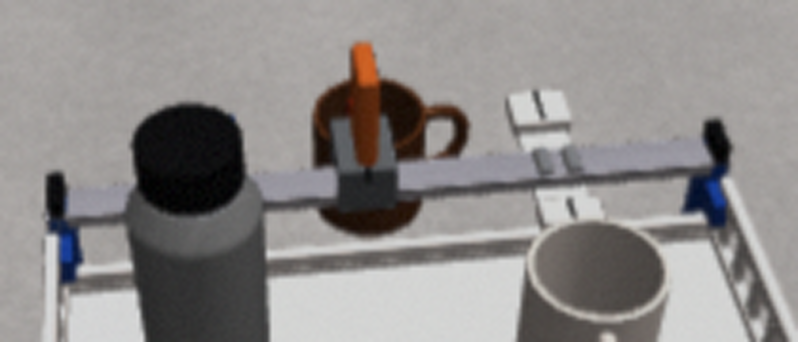

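The crop confirms it: the orange tab on the grey carriage sits between the clips, and the flask hides the blue one. I'll shut the jaws and turn tool x along the rail, then travel high to a point beyond the tab on the white-clip side.

```bash
python3 -m inch '0 0 0 -0.06 0 0 -0.1; 0 0.06 -0.06 -0.06 0 0 -0.2; 0 0.1 -0.1 -0.06 0 0 -0.3; 0 0.14 -0.14 -0.06 0 0 -0.4; 0 0.18 -0.18 -0.06 0 0 -0.5; 0 0.22 -0.22 -0.06 0 0 -0.6; 0 0.24 -0.24 -0.06 0 0 -0.68; 0 0.24 -0.24 -0.06 0 0 -0.68'; python3 -c "
from h import *
print({k:np.round(v,3) for k,v in manip.get_obs().items()})"
```

```text
t: 1.1
ee_pos: [391.4, -304.6, 313.0]
tool_rot: [-3.141, -0.0, 1.473]
ft_force: [-0.0, -0.4, 0.0]
width: 0.1
grasp_force: 0.0
{'t': np.float64(1.1), 'q': array([-0.712, -0.112,  1.898,  0.   ,  1.357, -0.614]), 'dq': array([-0.044,  0.018, -0.02 , -0.024, -0.011,  0.026]), 'effort': array([  1.088, -31.79 , -37.297,   0.251,   0.117,  -0.226]), 'ee_pos': array([ 391.4  , -304.601,  313.007]), 'tool_rot': array([-3.141, -0.   ,  1.473]), 'ft_force': array([-0.037, -0.405,  0.014]), 'ft_torque': array([ 0.014, -0.004, -0.029]), 'grasp_force': np.float64(0.0), 'width': np.float64(0.064)}
```

```bash
python3 -m inch '0 0.06 0.016 0 0 0 0; 0 0.12 0.032 0 0 0 0; 0 0.18 0.048 0 0 0 0; 0 0.24 0.064 0 0 0 0; 0 0.3 0.08 0 0 0 0; 0 0.332 0.09 0 0 0 0; 0 0.332 0.09 0.03 0 0 0; 0 0.332 0.09 0.03 0 0 0'; python3 -c "
from h import *
s=snap('top','top2');snap('scene','scene2')
a=s['img'][170:300,130:320];b=cv2.resize(a[:,:,::-1],None,fx=4,fy=4,interpolation=cv2.INTER_CUBIC);cv2.imwrite('pics/c3.png',b)"
```

```text
t: 2.1
ee_pos: [512.5, 14.2, 280.3]
tool_rot: [-3.135, 0.001, 1.469]
ft_force: [-0.2, 0.8, -0.5]
width: -0.0
grasp_force: 0.0
```

View pics/scene2.png

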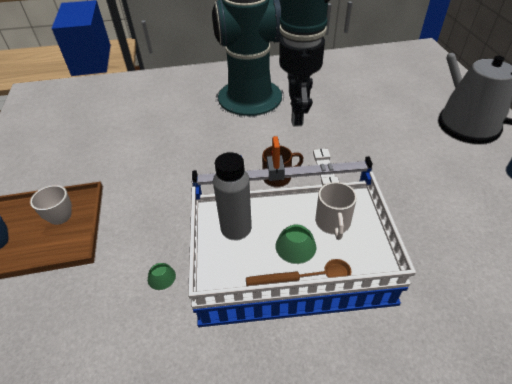

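The picture shows the finger high above the rail, tip at about (298,122), on the white-clip side of the tab at (276,150). Now I'll lower it beside the tab.

```bash
python3 -m inch '0 0 0 0.03 0 0 0; 0 0 0 0.06 0 0 0; 0 0 0 0.08 0 0 0; 0 0 0 0.08 0 0 0; 0 0 0 0.08 0 0 0; 0 0 0 0.08 0 0 0; 0 0 0 0.08 0 0 0; 0 0 0 0.08 0 0 0'; python3 -c "
from h import *
s=snap('scene','scene3')
a=s['img'][60:220,200:400];b=cv2.resize(a[:,:,::-1],None,fx=3.7,fy=3.7,interpolation=cv2.INTER_CUBIC);cv2.imwrite('pics/c4.png',b)"
```

```text
t: 3.2
ee_pos: [514.2, 14.8, 203.8]
tool_rot: [3.141, -0.0, 1.47]
ft_force: [-0.6, 0.2, 0.9]
width: -0.1
grasp_force: 0.0
```

View pics/c4.png

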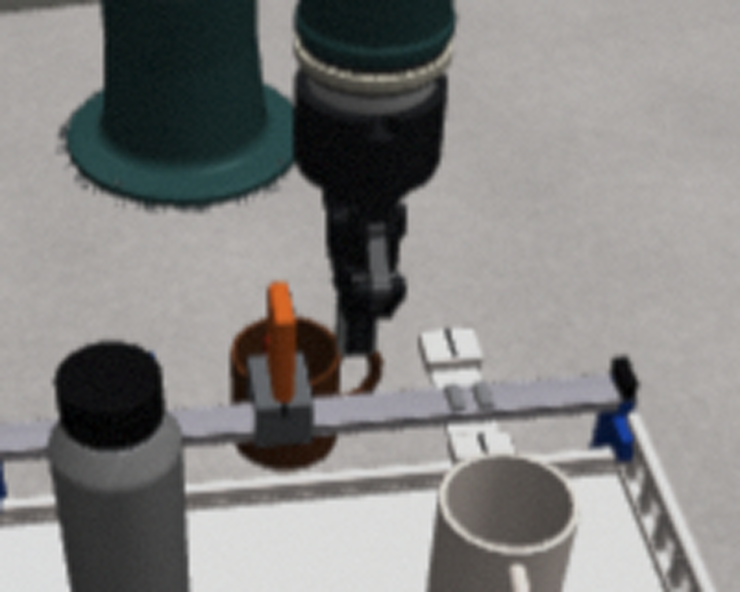

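The finger is beside the tab, on the rail line, about 27 mm from the tab and clear of everything. It is 132 mm before the blue notch, so home is about 115 mm of travel. I'll push the first 85 mm.

```bash
python3 -m inch '0 -0.012 0 0 0 0 0; 0 -0.024 0 0 0 0 0; 0 -0.036 0 0 0 0 0; 0 -0.048 0 0 0 0 0; 0 -0.06 0 0 0 0 0; 0 -0.072 0 0 0 0 0; 0 -0.08 0 0 0 0 0; 0 -0.085 0 0 0 0 0'; python3 -c "
from h import *
s=snap('top','top4')
a=s['img'][195:300,125:325];b=cv2.resize(a[:,:,::-1],None,fx=4,fy=4,interpolation=cv2.INTER_CUBIC);cv2.imwrite('pics/c5.png',b)"
```

```text
t: 4.25
ee_pos: [505.3, -70.5, 203.3]
tool_rot: [-3.142, 0.0, 1.47]
ft_force: [0.6, 1.9, -0.4]
width: -0.6
grasp_force: 0.0
```

View pics/c5.png

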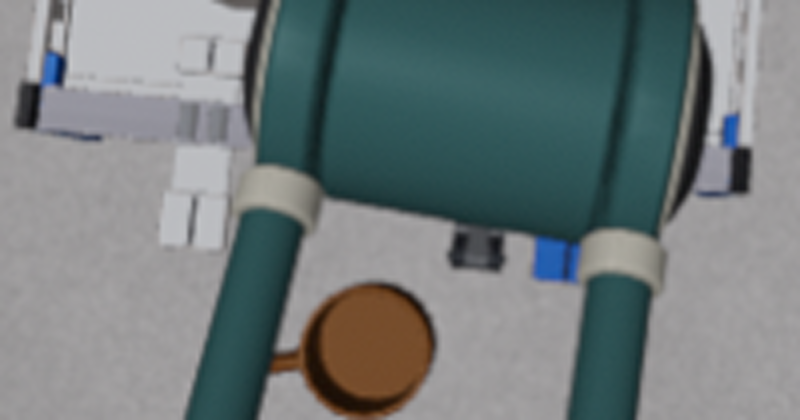

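The arm hides the stop from the top camera, so the force reading has to show the ridge. About 30 mm remain, in small steps.

```bash
python3 -m inch '0 -0.002 0 0 0 0 0; 0 -0.004 0 0 0 0 0; 0 -0.006 0 0 0 0 0; 0 -0.008 0 0 0 0 0; 0 -0.01 0 0 0 0 0; 0 -0.012 0 0 0 0 0; 0 -0.012 0 0 0 0 0; 0 -0.012 0 0 0 0 0'
```

```text
t: 5.3
ee_pos: [504.2, -81.5, 203.3]
tool_rot: [3.142, -0.0, 1.47]
ft_force: [0.0, 3.1, 0.7]
width: 0.2
grasp_force: 0.0
```

```bash
python3 -m inch '0 -0.001 0 0 0 0 0; 0 -0.002 0 0 0 0 0; 0 -0.003 0 0 0 0 0; 0 -0.003 0 0 0 0 0; 0 -0.003 0 0 0 0 0; 0 -0.003 0 0 0 0 0; 0 -0.003 0 0 0 0 0; 0 -0.003 0 0 0 0 0'; python3 -c "
from h import *
s=snap('scene','scene5')
a=s['img'][60:220,180:380];b=cv2.resize(a[:,:,::-1],None,fx=3.7,fy=3.7,interpolation=cv2.INTER_CUBIC);cv2.imwrite('pics/c6.png',b)"
```

```text
t: 6.3
ee_pos: [504.1, -82.5, 203.3]
tool_rot: [3.142, -0.004, 1.47]
ft_force: [1.3, 11.3, 0.8]
width: 0.4
grasp_force: 0.0
```

View pics/c6.png

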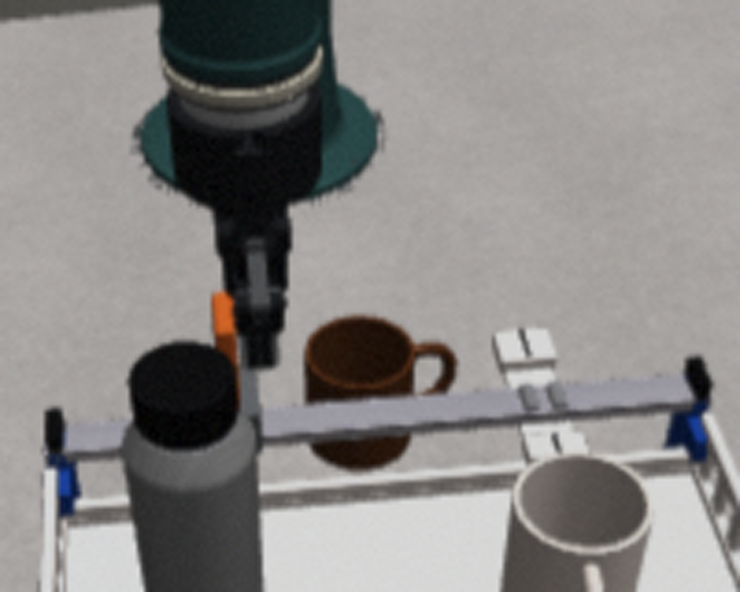

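The tab is against the finger at crop (225,320), and the stop has reached the first ridge: force is rising at 11 N and the arm lags about 2 mm. I'll continue in 1–2 mm steps.

```bash
python3 -m inch '0 -0.0005 0 0 0 0 0; 0 -0.001 0 0 0 0 0; 0 -0.0015 0 0 0 0 0; 0 -0.0015 0 0 0 0 0; 0 -0.0015 0 0 0 0 0; 0 -0.0015 0 0 0 0 0; 0 -0.0015 0 0 0 0 0; 0 -0.0015 0 0 0 0 0'
```

```text
t: 7.35
ee_pos: [504.1, -82.9, 203.3]
tool_rot: [-3.141, -0.006, 1.47]
ft_force: [1.8, 14.7, 1.5]
width: -0.1
grasp_force: 0.0
```

```bash
python3 -m inch '0 -0.0005 0 0 0 0 0; 0 -0.001 0 0 0 0 0; 0 -0.0015 0 0 0 0 0; 0 -0.0015 0 0 0 0 0; 0 -0.0015 0 0 0 0 0; 0 -0.0015 0 0 0 0 0; 0 -0.0015 0 0 0 0 0; 0 -0.0015 0 0 0 0 0'; python3 -c "
from h import *
print({k:np.round(v,3) for k,v in manip.get_obs().items()})"
```

```text
t: 8.35
ee_pos: [504.0, -83.3, 203.3]
tool_rot: [-3.141, -0.008, 1.47]
ft_force: [1.7, 18.1, 1.9]
width: 0.2
grasp_force: 0.0
{'t': np.float64(8.35), 'q': array([-0.218, -0.009,  2.005,  0.009,  1.147, -0.12 ]), 'dq': array([-0.   ,  0.001, -0.   ,  0.   , -0.   ,  0.001]), 'effort': array([-9.5290e+00, -3.3782e+01, -3.5349e+01, -5.1080e+00, -6.4100e-01,
        6.0000e-03]), 'ee_pos': array([504.008, -83.318, 203.303]), 'tool_rot': array([-3.141, -0.008,  1.47 ]), 'ft_force': array([ 1.72 , 18.138,  1.865]), 'ft_torque': array([ 2.435, -0.288, -0.012]), 'grasp_force': np.float64(0.0), 'width': np.float64(0.216)}
```

18 N is more than the described 7 N. I'll check where the tab really is with image code before pushing harder.

```bash
cat > tab.py <<'E'
from h import *
d=np.array([-.0985,-.9951,0]);n=np.array([.9951,-.0985,0]);B=np.array([501,-116.9,0.])
def tabs(s,lab):
    im=s['img'].astype(int);h=cv2.cvtColor(s['img'],cv2.COLOR_RGB2HSV)
    m=(h[:,:,0]<14)&(h[:,:,1]>190)&(h[:,:,2]>120); m[:, :180]=0;m[:,400:]=0;m[220:]=0
    v,u=np.nonzero(m); v0=v.min(); r=[(y,u[v==y].min(),u[v==y].max()) for y in range(v0,v0+14)]
    print(lab,r)
    # left (−y) edge of rear face: compare with projected edges
    for g in (-90,-88,-86,-84,-20,-18,-16,-14,-12,-10,-8,-4,0):
        P=[B+d*(g+a)+n*18+[0,0,z] for z in(224,205) for a in(6,-6)]
        print(g,proj(s,P).round(1).tolist())
tabs(dict(np.load('pics/scene1.npz')),'first'); tabs(snap('scene','scene6'),'now')
E
python3 tab.py | cut -c1-400
```

```text
Traceback (most recent call last):
  File "tab.py", line 12, in <module>
    tabs(dict(np.load('pics/scene1.npz')),'first'); tabs(snap('scene','scene6'),'now')
    ~~~~^^^^^^^^^^^^^^^^^^^^^^^^^^^^^^^^^^^^^^^^^^
  File "tab.py", line 6, in tabs
    v,u=np.nonzero(m); v0=v.min(); r=[(y,u[v==y].min(),u[v==y].max()) for y in range(v0,v0+14)]
                                         ~~~~~~~~~~~^^
ValueError: zero-size array to reduction operation minimum which has no identity
```

```bash
sed -i 's/h\[:,:,1\]>190)&(h\[:,:,2\]>120)/im[:,:,0]-im[:,:,2]>90)\&(im[:,:,0]>140)/' tab.py; sed -i "s/r=\[(y,u\[v==y\].min(),u\[v==y\].max())/r=[(int(y),int(u[v==y].min(initial=999)),int(u[v==y].max(initial=0)))/" tab.py
python3 tab.py | cut -c1-330
```

```text
first [(136, 275, 276), (137, 273, 277), (138, 273, 277), (139, 273, 277), (140, 273, 277), (141, 274, 278), (142, 274, 278), (143, 274, 278), (144, 274, 278), (145, 274, 278), (146, 275, 278), (147, 275, 276), (148, 999, 0), (149, 999, 0)]
-90 [[274.2, 146.1], [280.1, 145.6], [274.2, 153.2], [280.0, 152.8]]
-88 [[273.2, 146.1], [279.2, 145.7], [273.2, 153.3], [279.0, 152.9]]
-86 [[272.2, 146.2], [278.2, 145.7], [272.2, 153.4], [278.0, 152.9]]
-84 [[271.2, 146.3], [277.2, 145.8], [271.2, 153.5], [277.1, 153.0]]
-20 [[239.4, 148.7], [245.4, 148.3], [240.0, 155.9], [245.9, 155.5]]
-18 [[238.4, 148.8], [244.4, 148.4], [239.0, 156.0], [244.9, 155.5]]
-16 [[237.4, 148.9], [243.4, 148.4], [238.0, 156.1], [243.9, 155.6]]
-14 [[236.4, 149.0], [242.4, 148.5], [237.0, 156.1], [242.9, 155.7]]
-12 [[235.4, 149.0], [241.4, 148.6], [236.0, 156.2], [241.9, 155.8]]
-10 [[234.4, 149.1], [240.4, 148.7], [235.0, 156.3], [240.9, 155.8]]
-8 [[233.4, 149.2], [239.4, 148.7], [234.0, 156.4], [240.0, 155.9]]
-4 [[231.4, 149.4], [237.4, 148.9], [232.1, 156.5], [238.0, 156.1]]
0 [[229.4, 149.5], [235.4, 149.0]
[... 463 characters left out ...]
278.0, 152.9]]
-84 [[271.2, 146.3], [277.2, 145.8], [271.2, 153.5], [277.1, 153.0]]
-20 [[239.4, 148.7], [245.4, 148.3], [240.0, 155.9], [245.9, 155.5]]
-18 [[238.4, 148.8], [244.4, 148.4], [239.0, 156.0], [244.9, 155.5]]
-16 [[237.4, 148.9], [243.4, 148.4], [238.0, 156.1], [243.9, 155.6]]
-14 [[236.4, 149.0], [242.4, 148.5], [237.0, 156.1], [242.9, 155.7]]
-12 [[235.4, 149.0], [241.4, 148.6], [236.0, 156.2], [241.9, 155.8]]
-10 [[234.4, 149.1], [240.4, 148.7], [235.0, 156.3], [240.9, 155.8]]
-8 [[233.4, 149.2], [239.4, 148.7], [234.0, 156.4], [240.0, 155.9]]
-4 [[231.4, 149.4], [237.4, 148.9], [232.1, 156.5], [238.0, 156.1]]
0 [[229.4, 149.5], [235.4, 149.0], [230.1, 156.7], [236.0, 156.2]]
```

The tab is about 15.5 mm short of home, so the pin is at the foot of the first ridge. The contact torque puts the load on the tab. I'll push on gently.

```bash
python3 -m inch '0 -0.0005 0 0 0 0 0; 0 -0.001 0 0 0 0 0; 0 -0.0015 0 0 0 0 0; 0 -0.002 0 0 0 0 0; 0 -0.002 0 0 0 0 0; 0 -0.002 0 0 0 0 0; 0 -0.002 0 0 0 0 0; 0 -0.002 0 0 0 0 0'; python3 tab.py | grep now; python3 -c "
from h import *
print({k:np.round(v,3) for k,v in manip.get_obs().items() if k in('ft_torque','ft_force','effort')})"
```

```text
t: 9.4
ee_pos: [503.4, -90.1, 203.3]
tool_rot: [3.142, 0.001, 1.47]
ft_force: [0.0, -0.2, 0.8]
width: 0.3
grasp_force: 0.0
now [(139, 235, 236), (140, 234, 237), (141, 233, 238), (142, 233, 238), (143, 233, 238), (144, 234, 238), (145, 234, 238), (146, 234, 238), (147, 234, 238), (148, 234, 238), (149, 234, 238), (150, 235, 238), (151, 999, 0), (152, 999, 0)]
{'effort': array([-3.0200e-01, -3.4459e+01, -3.5018e+01, -1.5700e-01, -3.9000e-02,
        2.0000e-03]), 'ft_force': array([-0.098,  0.462,  0.042]), 'ft_torque': array([ 0.057, -0.015, -0.016])}
```

The force has dropped to zero and the tab has moved about 8 mm. It is now about 7.5 mm short of home, on top of the first ridge. I'll continue slowly.

```bash
python3 -m inch '0 -0.0005 0 0 0 0 0; 0 -0.001 0 0 0 0 0; 0 -0.0015 0 0 0 0 0; 0 -0.002 0 0 0 0 0; 0 -0.0025 0 0 0 0 0; 0 -0.003 0 0 0 0 0; 0 -0.003 0 0 0 0 0; 0 -0.003 0 0 0 0 0'; cat > sub.py <<'E'
from h import *
def sub(s):
    im=s['img'].astype(float);w=np.clip(im[:,:,0]-im[:,:,2]-40,0,None)[141:149,215:262]
    return (w*np.arange(215,262)).sum()/w.sum()
if __name__=='__main__':
    print(sub(dict(np.load('pics/scene6.npz'))),sub(snap('scene')))
E
cp pics/scene6.npz pics/last.npz; python3 sub.py
```

```text
t: 10.45
ee_pos: [503.0, -92.9, 203.2]
tool_rot: [-3.141, 0.0, 1.47]
ft_force: [-0.3, -0.0, -0.4]
width: -0.2
grasp_force: 0.0
235.84344119356714 234.30892222660876
```

```bash
python3 -m inch '0 -0.0005 0 0 0 0 0; 0 -0.001 0 0 0 0 0; 0 -0.0015 0 0 0 0 0; 0 -0.002 0 0 0 0 0; 0 -0.002 0 0 0 0 0; 0 -0.002 0 0 0 0 0; 0 -0.002 0 0 0 0 0; 0 -0.002 0 0 0 0 0'; python3 sub.py
```

```text
t: 11.5
ee_pos: [502.9, -94.7, 203.3]
tool_rot: [3.142, 0.0, 1.47]
ft_force: [0.0, 0.3, 0.6]
width: 0.2
grasp_force: 0.0
235.84344119356714 232.66215693853886
```

The tab moved 3.3 mm while the finger moved only 1.8 mm, so it snapped in, and it now reads about home. I'll back off, rise, and look.

```bash
python3 -m inch '0 0.02 0 0 0 0 0; 0 0.04 0 0 0 0 0; 0 0.04 0 -0.04 0 0 0; 0 0.04 0 -0.1 0 0 0; 0 0.08 0 -0.1 0 0 0; 0 0.14 0 -0.1 0 0 0; 0 0.2 0 -0.1 0 0 0; 0 0.26 0 -0.1 0 0 0'; python3 -c "
from sub import *
print(sub(snap('scene')))
s=snap('top','top7')
a=s['img'][195:300,125:325];cv2.imwrite('pics/c7.png',cv2.resize(a[:,:,::-1],None,fx=4,fy=4,interpolation=cv2.INTER_CUBIC))"
```

```text
t: 12.55
ee_pos: [529.1, 165.7, 303.6]
tool_rot: [3.141, -0.0, 1.47]
ft_force: [0.8, 0.6, 0.4]
width: 0.0
grasp_force: 0.0
232.64963078118927
```

View pics/c7.png

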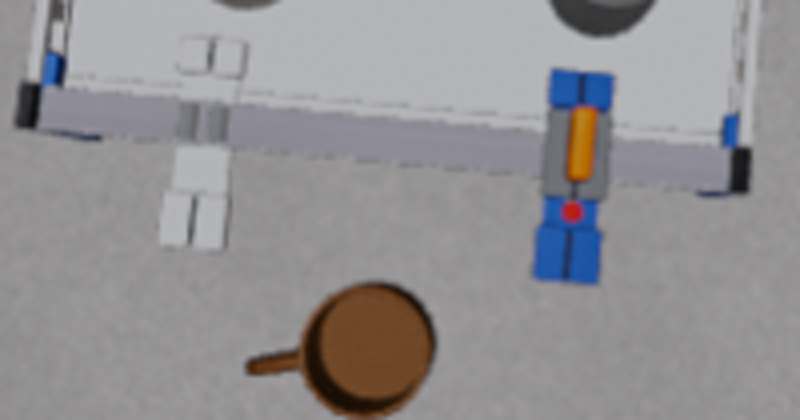

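The picture shows the carriage centred on the blue clip, at crop (577,153). The pin at (572,211) is level with the clip's black line, and the flask and mug have not moved. The robot is clear.

```bash
python3 -c "
from station import manip
print(manip.hand_in())"
```

```text
the job is handed in; nothing more can be done
None
```

I pushed the stop home into the blue clip's notch, with the pin level with the clip's black line and the arm clear of everything, and handed the job in at about 12.6 s; no verdict came back.

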